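Clip the flat food container shut

TASK

Two filled food containers have their lids on, but their hinged clips still stick out. Fold down both end clips of the wide, flat container, one after the other, until each lies fully home against the container's end wall. Keep that container where it stands, and leave the tall, narrow container alone, without touching it.

Things in the scene. Friction and masses are not known exactly. Their poses are not given: they have to be found in the camera images.
- flat_box: Wide, flat food container: white tub, grey lid seated, 120 (its x) x 170 (its y) x 80 mm high, 2 kg, loose on the worktop. Origin: centre of underside, z up. A clip flap at each end (+y, -y): hinge line along x, 88 mm from the middle, 73 mm up. End walls 80 mm, lid edge 85 mm from the middle. Clips home: outer face 90 mm (lip 93 mm) from the middle, free edge 37 mm up.
- flat_box_clip_left (a joint): Grey clip flap at the +y end (robot's left), 44 mm wide (along x, centred), 36 mm from hinge to free edge, 4 mm thick. Rad: 0 = home, hanging straight down (end stop); 1.57 = straight out, level; more = out and up (stop 2.1). Stiff hinge: stays where it is left, yields to about 2 N pressed near the free edge; no spring, no snap.
- flat_box_clip_right (a joint): The same clip flap at the -y end (robot's right), same sizes and joint values: 0 = home, hanging straight down; 1.57 = straight out.
- tall_box: The other food container, not to be touched: same make and colours, but narrow and tall, 96 mm by 96 mm and 120 mm high, its two clips at its +y and -y ends sticking out to about 90 mm from its middle. Origin: centre of its underside.

How it is judged (in metres and radians):
At the end, for the whole second after the job is handed in: Both clips of the flat container are folded down to within 0.25 rad (14 degrees) of hanging straight down; the container stands level and at rest within 40 mm of where it stood (value of joint each of flat_box_clip_left, flat_box_clip_right below 0.25 rad and angle between flat_box's own z axis and vertical below 0.1 rad and linear speed of flat_box below 0.02 m/s and distance of flat_box from where it was at the start of the episode below 0.04 m); the robot touches nothing.
It fails at once if the flat container is shoved more than 40 mm from where it stood (distance of flat_box from where it was at the start of the episode above 0.04 m).
It fails at once if the tall container or its clips are touched (more than 1 N) (contact force between any of the fingers, the arm and tall_box above 1 N).
It fails at once if the tall container is moved more than 15 mm (distance of tall_box from where it was at the start of the episode above 0.015 m).
It also fails if it takes over 32 s, if anything falls off the work surface, if the arm or the gripper's body presses on something with over 40 N, if the wrist force passes 120 N, or if a joint passes its speed limit or range.

ROBOT

A 6-joint arm with a two-finger parallel gripper is mounted at the origin on a cart in front of the work surface, level with it; the furniture and walls round the work are solid. World frame = base frame: x ahead of the robot, y to its left, z up, the work surface at z = 0. Lengths are in mm, angles in rad, forces in N, time in s.
With the tool pointing down it reaches from about 300 to 775 mm from the base axis. Payload 14.6 kg.
Tool frame: the origin (TCP) lies midway between the tips of the shut fingers; the grasp point (between the pads) lies 19 mm behind it (manip.hold_point_z is the distance from the TCP to the grasp point, in mm); z points along the fingers, y is the direction in which the jaws open and shut (so a half turn about z gives the same grasp; the last joint's range is limited). The gripper opens to 94 mm and grips with 3 to 60 N. Pads are 16 mm wide; open, the fingers measure 119 mm over their backs; the gripper's body (75 mm by 177 mm) begins 78 mm behind the grasp point.
Start: joints at [1.055, 0.3, 1.521, -0, 1.321, -0.067], TCP at [238.633, 495.524, 205.446] pointing down, gripper open.
Joint ranges: [-3.03, 3.03], [-0.79, 2.21], [0.23, 2.52], [-1.04, 4.18], [0, 3.07], [-2.55, 2.55]. Speed limits (rad/s): [2.22, 2.22, 2.57, 3.14, 3.14, 3.14].

INTERFACE

Orientations are given as [roll, pitch, yaw] about the fixed x, y, z axes, in that order (R = Rz(yaw) Ry(pitch) Rx(roll)).
In Python, from cell import manip gives the robot as it stands.
- The arm moves only by the shell command python3 -m crank 'ROWS' [OPENING] [FORCE]. ROWS is JSON, a list of rows, each an object with "offset": the shift along the world's x, y, z in m, a list of three; "spin": the turn about the world's z in degrees. In form: [{"offset": [dx, dy, dz], "spin": spin}, ...]. A call has exactly 8 rows; each row is the pose to reach, as a shift and turn from the pose measured when the call began; what a row does not reach only later rows make up. A row lasts 1/12 s, in which the tool goes at most 41.7 mm and 7.16 degrees, less where a joint would pass 70% of its speed; a pose out of reach is approached as far as the arm can. A call with a gripper value outside its range is refused whole. OPENING is the opening, from 0 (shut) to 1 (fully open), set as the call begins (- or left out, the last holds). The fingers move at their own pace and stop on an object; FORCE is the grip in N (left out, the last holds). Time passes only in rows, so rows that repeat a pose let the fingers close, or fill a call up. It gives the time, the measured TCP pose, the force and the opening at its end, in the units of the state.
- manip.read_state(): the state, without advancing time (a new reading comes with each control period).
- manip.camera(name): name is "side" or "top" or "wrist"; returns a dict with "pixels" (420x560x3 uint8, red, green, blue), "fx", "fy", "cx", "cy" (pixels), "k1" (the pictures are not rectified: a ray, as slopes to the right and down, at radius r is drawn at 1 + k1 r^2 times it, then the intrinsics apply), "extrinsics" (4x4, takes a point from world to camera coordinates); the wrist camera has in their place "hand_eye" (4x4, takes a point from camera to tool coordinates, whose origin is the TCP and whose axes are the flange's). Camera axes: x right, y down, z forward; pixel columns grow to the right and rows downward; lengths in mm; the calibration is good to about 2 mm. A picture is of the moment at which its call begins: read the wrist's pose just before it. There is no depth.
- manip.sign_off(): hands the job in, once; it reports no verdict.
Trained networks look in a picture, given as the dict that the camera call returned (one of the last four; its "shot" number tells which), for a name from the list of things; names that differ only in an ending like _2 or _b are one class to them, and where a whole thing is asked for, a point or a joint stands for the part that bears it (a point fixed in the world has none). Each returns a list of dicts, best first, with "conf" (0 to 1); they miss things now and then, are a little off and sometimes report something else, mostly with a low value. They report only what shows in the picture. A call takes as long as a camera call.
- manip.search_frame(picture, name): "location" ([x, y, z] in mm, in world coordinates, good to about 4 mm: the middle of the surface that is visible of it).
- manip.masks_of(picture, name): "mask" (420x560 bool, what is visible of it).
The state is a dict: "clock": time; "joints": joint angles; "qd": joint speeds; "effort": joint torques, N m; "eef_pos": TCP position; "eef_rot": TCP orientation; "wrist_force": force on the tool from outside, world axes, zero at the start; "moment": the same for the moment, N m; "finger_gap": finger opening in mm.
Only numpy, scipy, OpenCV 4.12 (cv2) and the standard library are available. Lean on these libraries where they do the work, as an engineer would, in place of code of your own. Each camera call takes 0.05 s, during which the arm holds its last target. There are 200 camera calls.

## Working session

There is one attempt and no reset: what is moved stays moved. The work goes in short steps, Python scripts to look and compute and a shell command to move; the robot and the scene stay as the last step left them, time stands still between calls to the robot, and variables do not carry over. Pictures are saved under pics/ and viewed, about 8 in all and at most 12, crops included, and the job is handed in when it is done.

```bash
mkdir -p pics
cat > h.py <<'E'
import numpy as np, cv2
from cell import manip
def save(p,n): cv2.imwrite(n,np.ascontiguousarray(p["pixels"][:,:,::-1]))
def proj(p,X):
    E=np.array(p["extrinsics"]);X=np.atleast_2d(X);c=X@E[:3,:3].T+E[:3,3]
    s=c[:,:2]/c[:,2:];s=s*(1+p["k1"]*(s**2).sum(1,keepdims=True))
    return s*[p["fx"],p["fy"]]+[p["cx"],p["cy"]]
E
python3 - <<'E'
from h import *
s=manip.read_state();print(s)
for n in("top","side"):
    p=manip.camera(n);save(p,f"pics/{n}0.png");print(n,p["fx"],p["k1"],np.round(np.linalg.inv(p["extrinsics"]),3).tolist())
    for o in("flat_box","flat_box_clip_left","flat_box_clip_right","tall_box"):
        print(o,[(np.round(d["location"]),round(d["conf"],2)) for d in manip.search_frame(p,o)])
a=cv2.imread("pics/top0.png");
E
```

```text
{'clock': 0.0, 'joints': array([ 1.05532765e+00,  3.00456864e-01,  1.52163203e+00, -1.14394758e-05,
        1.32070601e+00, -6.65920213e-02]), 'qd': array([-0.00111996,  0.0016138 ,  0.00175643,  0.00023181,  0.00094362,
        0.00152963]), 'effort': array([ 2.56388317e-03, -5.31794107e+01, -3.52744710e+01,  7.09523493e-02,
        2.43755017e-02, -1.36472077e-04]), 'eef_pos': array([238.53457137, 495.26410299, 204.87259481]), 'eef_rot': array([-3.14039233e+00, -6.89452111e-05,  2.69271879e+00]), 'wrist_force': array([0.36670877, 0.25032316, 0.80476223]), 'moment': array([ 0.00559099, -0.01287408,  0.01326727]), 'finger_gap': 93.9686147209618}
top 450.14926809892756 -0.13547851285564652 [[-0.021, -0.987, 0.158, 345.424], [-1.0, 0.024, 0.02, -8.543], [-0.023, -0.158, -0.987, 1161.504], [0.0, 0.0, 0.0, 1.0]]
flat_box [(array([ 509., -213.,   79.]), 0.59)]
flat_box_clip_left [(array([ 497., -108.,   74.]), 0.55)]
flat_box_clip_right [(array([ 508., -320.,   78.]), 0.84)]
tall_box [(array([500., 198., 118.]), 0.8)]
side 438.01066341744485 -0.06998168358025254 [[0.607, -0.693, 0.389, 38.186], [-0.795, -0.529, 0.298, -341.543], [-0.001, -0.49, -0.872, 1062.978], [0.0, 0.0, 0.0, 1.0]]
flat_box [(array([ 501., -214.,   82.]), 0.89)]
flat_box_clip_left [(array([ 501., -112.,   76.]), 0.69)]
flat_box_clip_right [(array([ 514., -316.,   76.]), 0.64)]
tall_box [(array([491., 183., 119.]), 0.97)]
```

View pics/top0.png

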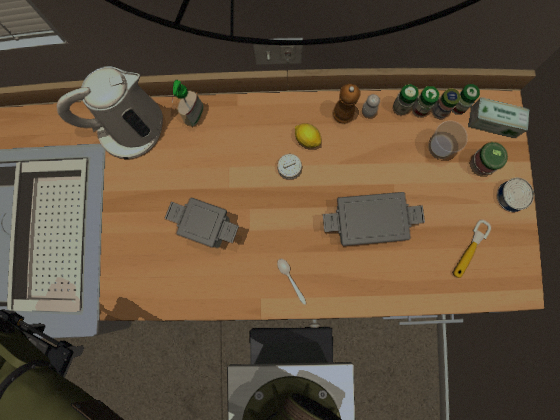

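View pics/side0.png

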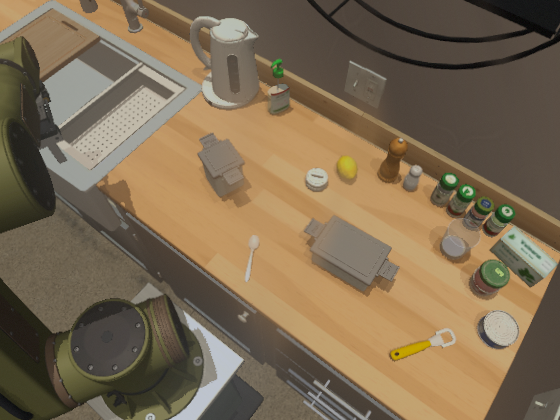

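The networks and the picture agree. The flat box is centred near (505,-214) with a yaw of about 3.3°, at px (374,219) in the top view. Its clips stick out roughly level at px (331,222) and (417,214). The tall box is at px (201,222). I'll approach above the left clip with the fingers shut.

```bash
python3 -m crank '[{"offset":[0.016,-0.037,0],"spin":-4},{"offset":[0.032,-0.074,0],"spin":-8},{"offset":[0.048,-0.111,0],"spin":-12},{"offset":[0.064,-0.148,0],"spin":-16},{"offset":[0.08,-0.185,0],"spin":-20},{"offset":[0.096,-0.222,0],"spin":-24},{"offset":[0.112,-0.259,0],"spin":-28},{"offset":[0.130,-0.296,0],"spin":-31}]' 0 20
python3 -m crank '[{"offset":[0.016,-0.037,0],"spin":-4},{"offset":[0.032,-0.074,0],"spin":-8},{"offset":[0.048,-0.111,0],"spin":-12},{"offset":[0.064,-0.148,0],"spin":-16},{"offset":[0.08,-0.185,0],"spin":-20},{"offset":[0.096,-0.222,0],"spin":-24},{"offset":[0.112,-0.259,0],"spin":-28},{"offset":[0.130,-0.296,0],"spin":-30}]'
python3 - <<'E'
from h import *
s=manip.read_state();print(s["clock"],s["eef_pos"],s["eef_rot"],s["finger_gap"])
p=manip.camera("side");save(p,"pics/side1.png")
q=manip.camera("wrist");save(q,"pics/w1.png")
for o in("flat_box","flat_box_clip_left","flat_box_clip_right","tall_box"):
    print(o,[(np.round(d["location"]),round(d["conf"],2)) for d in manip.search_frame(q,o)])
a=np.hstack([cv2.imread("pics/side1.png")[150:350,200:500],cv2.resize(cv2.imread("pics/w1.png"),(267,200))]);cv2.imwrite("pics/c1.png",a)
E
```

```text
clock: 1.17
eef_pos: [368.8, 197.7, 205.7]
eef_rot: [3.141, 0.0, 2.148]
wrist_force: [1.5, -0.1, 0.6]
finger_gap: 44.4
clock: 1.83
eef_pos: [499.1, -100.4, 205.9]
eef_rot: [3.14, 0.0, 1.621]
wrist_force: [1.1, 0.4, 0.4]
finger_gap: 0.6
1.8333 [ 499.0529683  -100.4412981   205.88650659] [3.14049196e+00 1.99238640e-04 1.62051586e+00] 0.6446730550344772
flat_box [(array([ 500., -133.,   77.]), 0.8)]
flat_box_clip_left [(array([ 503., -104.,   72.]), 0.86)]
flat_box_clip_right [(array([ 506., -308.,   77.]), 0.43)]
tall_box []
```

View pics/c1.png

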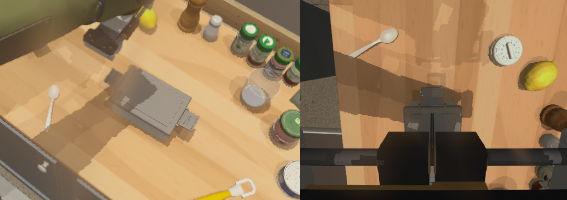

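The side crop shows the gripper above the left clip, and the wrist view puts the clip under the shut fingers. I'm pressing down now, slowly through the contact.

```bash
python3 -m crank '[{"offset":[0,0,-0.03],"spin":0},{"offset":[0,0,-0.06],"spin":0},{"offset":[0,0,-0.09],"spin":0},{"offset":[0,0,-0.108],"spin":0},{"offset":[0,0,-0.116],"spin":0},{"offset":[0,0,-0.124],"spin":0},{"offset":[0,0,-0.13],"spin":0},{"offset":[0,0,-0.136],"spin":0}]'
python3 -m crank '[{"offset":[0,0,-0.005],"spin":0},{"offset":[0,0,-0.01],"spin":0},{"offset":[0,0,-0.015],"spin":0},{"offset":[0,0,-0.02],"spin":0},{"offset":[0,0,-0.025],"spin":0},{"offset":[0,0,-0.03],"spin":0},{"offset":[0,0,-0.035],"spin":0},{"offset":[0,0,-0.037],"spin":0}]'
```

```text
clock: 2.8
eef_pos: [499.0, -97.1, 70.3]
eef_rot: [3.139, 0.0, 1.627]
wrist_force: [-0.1, 0.4, 2.8]
finger_gap: 0.4
clock: 3.47
eef_pos: [500.8, -98.4, 35.8]
eef_rot: [3.135, 0.003, 1.626]
wrist_force: [-9.5, -4.4, 45.1]
finger_gap: 0.5
```

45 N is far more than the hinge needs, so I'm backing up and looking.

```bash
python3 -m crank '[{"offset":[0,0,0.005],"spin":0},{"offset":[0,0,0.01],"spin":0},{"offset":[0,0,0.01],"spin":0},{"offset":[0,0,0.01],"spin":0},{"offset":[0,0,0.01],"spin":0},{"offset":[0,0,0.01],"spin":0},{"offset":[0,0,0.01],"spin":0},{"offset":[0,0,0.01],"spin":0}]'
python3 - <<'E'
from h import *
s=manip.read_state();print(s["clock"],s["eef_pos"],s["wrist_force"],s["moment"])
for n in("side","top"):
    p=manip.camera(n);save(p,f"pics/{n}2.png")
    for o in("flat_box","flat_box_clip_left","flat_box_clip_right","tall_box"):
        print(o,[(np.round(d["location"]),round(d["conf"],2)) for d in manip.search_frame(p,o)])
a=np.hstack([cv2.imread("pics/side2.png")[170:320,250:450],cv2.imread("pics/top2.png")[150:300,280:480]]);cv2.imwrite("pics/c2.png",cv2.resize(a,None,fx=2,fy=2,interpolation=2))
E
```

```text
clock: 4.13
eef_pos: [500.7, -98.4, 45.6]
eef_rot: [3.135, 0.003, 1.626]
wrist_force: [-0.2, 0.8, -0.4]
finger_gap: 0.4
4.1333 [500.71826902 -98.39550254  45.56291432] [-0.20207293  0.7578716  -0.39102129] [-0.06387751  0.07987587 -0.02143115]
flat_box [(array([ 498., -220.,   79.]), 0.89)]
flat_box_clip_left [(array([ 501., -122.,   77.]), 0.4)]
flat_box_clip_right [(array([ 515., -315.,   77.]), 0.82)]
tall_box []
flat_box [(array([ 508., -256.,   80.]), 0.91)]
flat_box_clip_left []
flat_box_clip_right [(array([ 508., -252.,   78.]), 0.65), (array([ 508., -321.,   74.]), 0.49)]
tall_box []
```

View pics/c2.png

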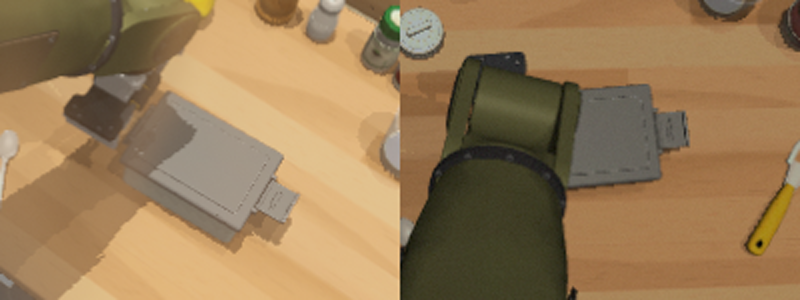

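Run:
```python
from h import *
q=manip.camera("wrist");save(q,"pics/w2.png");print(np.round(q["hand_eye"],3).tolist(),q["fx"])
for o in("flat_box","flat_box_clip_left"):
    print(o,[(np.round(d["location"]),round(d["conf"],2)) for d in manip.search_frame(q,o)])
```

```text
[[-0.002, -0.97, -0.245, 69.702], [1.0, -0.002, 0.0, 0.609], [-0.001, -0.245, 0.97, -179.628], [0.0, 0.0, 0.0, 1.0]] 333.9455890333845
flat_box [(array([ 500., -145.,   78.]), 0.6)]
flat_box_clip_left [(array([ 503., -112.,   39.]), 0.42)]
```

View pics/w2.png

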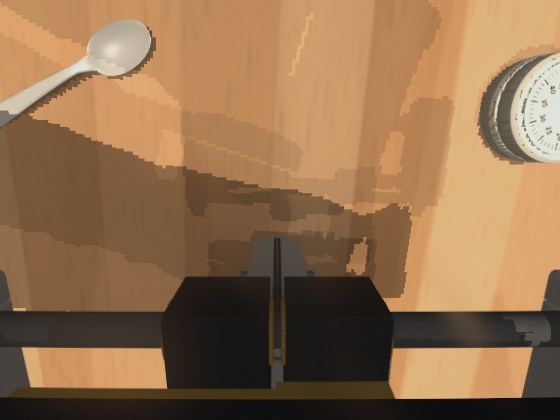

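The fingers are at the flap's outer edge. The flap looks mostly folded, with its edges showing at px (240–310, 272), so the fingertip probably bore on its lip. I'll back outward, drop lower and press inward.

```bash
python3 -m crank '[{"offset":[-0.001,0.012,0],"spin":0},{"offset":[-0.002,0.025,0],"spin":0},{"offset":[-0.002,0.025,-0.01],"spin":0},{"offset":[-0.002,0.025,-0.018],"spin":0},{"offset":[-0.002,0.025,-0.018],"spin":0},{"offset":[-0.002,0.02,-0.018],"spin":0},{"offset":[-0.002,0.015,-0.018],"spin":0},{"offset":[-0.002,0.01,-0.018],"spin":0}]'
python3 - <<'E'
from h import *
q=manip.camera("wrist");save(q,"pics/w3.png")
E
python3 -m crank '[{"offset":[0,-0.002,0],"spin":0},{"offset":[0,-0.004,0],"spin":0},{"offset":[0,-0.006,0],"spin":0},{"offset":[0,-0.008,0],"spin":0},{"offset":[0,-0.01,0],"spin":0},{"offset":[0,-0.012,0],"spin":0},{"offset":[0,-0.012,0],"spin":0},{"offset":[0,-0.012,0],"spin":0}]'
```

```text
clock: 5.45
eef_pos: [499.0, -89.3, 28.0]
eef_rot: [3.134, 0.003, 1.626]
wrist_force: [0.4, 0.2, 0.1]
finger_gap: 0.2
clock: 6.17
eef_pos: [499.0, -102.0, 28.0]
eef_rot: [3.134, 0.003, 1.625]
wrist_force: [0.3, -1.3, -0.1]
finger_gap: 0.3
```

```bash
python3 -m crank '[{"offset":[0,-0.001,0],"spin":0},{"offset":[0,-0.002,0],"spin":0},{"offset":[0,-0.003,0],"spin":0},{"offset":[0,-0.004,0],"spin":0},{"offset":[0,-0.005,0],"spin":0},{"offset":[0,-0.006,0],"spin":0},{"offset":[0,-0.006,0],"spin":0},{"offset":[0,-0.006,0],"spin":0}]'
python3 - <<'E'
from h import *
q=manip.camera("wrist");save(q,"pics/w4.png");cv2.imwrite("pics/c4.png",np.hstack([cv2.imread("pics/w3.png")[200:420,150:420],cv2.imread("pics/w4.png")[200:420,150:420]]))
E
```

```text
clock: 6.83
eef_pos: [499.0, -108.1, 28.0]
eef_rot: [3.134, 0.003, 1.625]
wrist_force: [-0.4, 1.4, -2.3]
finger_gap: 0.4
```

View pics/c4.png

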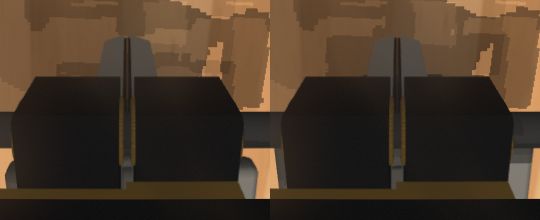

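The gripper hides the flap from the wrist camera, so I'm going by force and position. I'll keep pressing inward.

```bash
python3 -m crank '[{"offset":[0,-0.001,0],"spin":0},{"offset":[0,-0.002,0],"spin":0},{"offset":[0,-0.003,0],"spin":0},{"offset":[0,-0.004,0],"spin":0},{"offset":[0,-0.005,0],"spin":0},{"offset":[0,-0.005,0],"spin":0},{"offset":[0,-0.005,0],"spin":0},{"offset":[0,-0.005,0],"spin":0}]'
```

```text
clock: 7.55
eef_pos: [498.9, -112.3, 28.0]
eef_rot: [3.135, 0.002, 1.625]
wrist_force: [0.6, 8.1, 0.4]
finger_gap: 0.2
```

8 N at TCP y=-112.3 puts the finger face about 93.7 mm from the middle, which is the home value. I'll retreat, rise and cross to the right clip.

```bash
python3 -m crank '[{"offset":[0,0.012,0],"spin":0},{"offset":[0,0.026,0],"spin":0},{"offset":[0,0.03,0.02],"spin":0},{"offset":[0,0.03,0.05],"spin":0},{"offset":[0,0.03,0.085],"spin":0},{"offset":[0,0.03,0.12],"spin":0},{"offset":[0,0.025,0.14],"spin":0},{"offset":[0,-0.005,0.14],"spin":0}]'
python3 -m crank '[{"offset":[0.002,-0.035,0],"spin":0},{"offset":[0.004,-0.07,0],"spin":0},{"offset":[0.006,-0.105,0],"spin":0},{"offset":[0.008,-0.14,0],"spin":0},{"offset":[0.01,-0.175,0],"spin":0},{"offset":[0.012,-0.205,0],"spin":0},{"offset":[0.013,-0.215,0],"spin":0},{"offset":[0.013,-0.215,0],"spin":0}]'
python3 - <<'E'
from h import *
s=manip.read_state();print(s["eef_pos"])
p=manip.camera("top");save(p,"pics/top5.png")
q=manip.camera("side");save(q,"pics/side5.png")
for p in(p,q):
  for o in("flat_box","flat_box_clip_left","flat_box_clip_right"):
    print(o,[(np.round(d["location"]),round(d["conf"],2)) for d in manip.search_frame(p,o)])
a=np.hstack([cv2.imread("pics/side5.png")[170:320,250:450],cv2.imread("pics/top5.png")[150:300,280:480]]);cv2.imwrite("pics/c5.png",cv2.resize(a,None,fx=2,fy=2,interpolation=2))
E
```

```text
clock: 8.22
eef_pos: [500.8, -115.4, 173.1]
eef_rot: [3.127, 0.004, 1.628]
wrist_force: [0.9, -0.4, 0.8]
finger_gap: 0.3
clock: 8.88
eef_pos: [513.6, -331.8, 172.6]
eef_rot: [3.128, 0.005, 1.626]
wrist_force: [-0.3, 0.1, -0.6]
finger_gap: 0.4
[ 513.61391047 -331.8308936   172.59383357]
flat_box [(array([ 512., -216.,   80.]), 0.67)]
flat_box_clip_left [(array([ 495., -126.,   68.]), 0.63)]
flat_box_clip_right [(array([ 513., -318.,   76.]), 0.51)]
flat_box [(array([ 483., -250.,   81.]), 0.88)]
flat_box_clip_left []
flat_box_clip_right [(array([ 511., -319.,   78.]), 0.49), (array([ 484., -254.,   81.]), 0.28)]
```

View pics/c5.png

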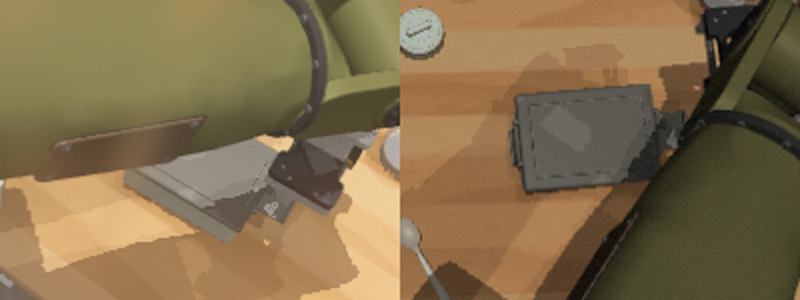

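The left clip now lies against the wall: in the top crop only a thin ledge shows at (515,147), and the box has not shifted. Now the right clip. I'll press down to z≈52, then go inward.

```bash
python3 -m crank '[{"offset":[0,0,-0.03],"spin":0},{"offset":[-0.001,0,-0.06],"spin":0},{"offset":[-0.001,0,-0.085],"spin":0},{"offset":[-0.001,0,-0.095],"spin":0},{"offset":[-0.001,0,-0.102],"spin":0},{"offset":[-0.001,0,-0.109],"spin":0},{"offset":[-0.001,0,-0.115],"spin":0},{"offset":[-0.001,0,-0.120],"spin":0}]'
```

```text
clock: 9.95
eef_pos: [513.7, -330.0, 54.2]
eef_rot: [3.125, 0.006, 1.63]
wrist_force: [0.2, -0.6, 2.8]
finger_gap: 0.2
```

```bash
python3 -m crank '[{"offset":[0,0.002,0],"spin":0},{"offset":[0,0.004,0],"spin":0},{"offset":[0,0.006,-0.001],"spin":0},{"offset":[0,0.008,-0.002],"spin":0},{"offset":[0,0.009,-0.003],"spin":0},{"offset":[0,0.01,-0.004],"spin":0},{"offset":[0,0.01,-0.004],"spin":0},{"offset":[0,0.01,-0.004],"spin":0}]'
```

```text
clock: 10.62
eef_pos: [513.8, -319.8, 50.2]
eef_rot: [3.125, 0.006, 1.63]
wrist_force: [0.6, -0.8, 1.0]
finger_gap: 0.8
```

```bash
python3 -m crank '[{"offset":[0,-0.012,0],"spin":0},{"offset":[0,-0.024,0],"spin":0},{"offset":[0,-0.024,-0.011],"spin":0},{"offset":[0,-0.024,-0.022],"spin":0},{"offset":[0,-0.021,-0.022],"spin":0},{"offset":[0,-0.016,-0.022],"spin":0},{"offset":[0,-0.011,-0.022],"spin":0},{"offset":[0,-0.007,-0.022],"spin":0}]'
```

```text
clock: 11.28
eef_pos: [514.0, -325.9, 28.4]
eef_rot: [3.125, 0.006, 1.63]
wrist_force: [0.3, -1.5, 0.1]
finger_gap: 0.6
```

```bash
python3 -m crank '[{"offset":[0,0.002,0],"spin":0},{"offset":[0,0.004,0],"spin":0},{"offset":[0,0.005,0],"spin":0},{"offset":[0,0.006,0],"spin":0},{"offset":[0,0.007,0],"spin":0},{"offset":[0,0.008,0],"spin":0},{"offset":[0,0.008,0],"spin":0},{"offset":[0,0.008,0],"spin":0}]'
```

```text
clock: 11.95
eef_pos: [514.0, -317.8, 28.5]
eef_rot: [3.125, 0.006, 1.63]
wrist_force: [-0.4, -0.7, -0.2]
finger_gap: 0.4
```

```bash
python3 -m crank '[{"offset":[0,0.001,0],"spin":0},{"offset":[0,0.002,0],"spin":0},{"offset":[0,0.003,0],"spin":0},{"offset":[0,0.003,0],"spin":0},{"offset":[0,0.003,0],"spin":0},{"offset":[0,0.003,0],"spin":0},{"offset":[0,0.003,0],"spin":0},{"offset":[0,0.003,0],"spin":0}]'
```

```text
clock: 12.62
eef_pos: [514.0, -315.5, 28.5]
eef_rot: [3.125, 0.007, 1.63]
wrist_force: [0.0, -6.8, -3.3]
finger_gap: 0.6
```

It's firm at -6.8 N. The TCP is 101.5 mm out, the same as on the left. I'll retreat and move clear for a last look.

```bash
python3 -m crank '[{"offset":[0,-0.012,0],"spin":0},{"offset":[0,-0.026,0],"spin":0},{"offset":[0,-0.03,0.02],"spin":0},{"offset":[0,-0.03,0.05],"spin":0},{"offset":[0,-0.03,0.085],"spin":0},{"offset":[0,-0.03,0.12],"spin":0},{"offset":[0,-0.03,0.155],"spin":0},{"offset":[-0.02,-0.04,0.18],"spin":0}]'
python3 -m crank '[{"offset":[-0.03,-0.02,0],"spin":-3},{"offset":[-0.06,-0.04,0],"spin":-6},{"offset":[-0.09,-0.06,0],"spin":-9},{"offset":[-0.12,-0.08,0],"spin":-12},{"offset":[-0.15,-0.10,0],"spin":-15},{"offset":[-0.18,-0.12,0],"spin":-18},{"offset":[-0.2,-0.13,0],"spin":-20},{"offset":[-0.2,-0.13,0],"spin":-20}]'
python3 - <<'E'
from h import *
p=manip.camera("top");save(p,"pics/top6.png")
q=manip.camera("side");save(q,"pics/side6.png")
for p in(p,q):
  for o in("flat_box","flat_box_clip_left","flat_box_clip_right","tall_box"):
    print(o,[(np.round(d["location"]),round(d["conf"],2)) for d in manip.search_frame(p,o)])
a=np.hstack([cv2.imread("pics/side6.png")[170:320,250:450],cv2.imread("pics/top6.png")[150:300,280:480]]);cv2.imwrite("pics/c6.png",cv2.resize(a,None,fx=2,fy=2,interpolation=2))
E
```

```text
clock: 13.28
eef_pos: [495.8, -355.6, 211.9]
eef_rot: [3.122, 0.009, 1.632]
wrist_force: [-0.1, -0.4, 0.4]
finger_gap: 0.6
clock: 13.95
eef_pos: [292.0, -488.3, 212.2]
eef_rot: [3.122, 0.009, 1.276]
wrist_force: [0.3, -0.4, -0.5]
finger_gap: 0.5
flat_box [(array([ 506., -209.,   78.]), 0.68)]
flat_box_clip_left [(array([ 502., -126.,   71.]), 0.47)]
flat_box_clip_right []
tall_box [(array([498., 196., 120.]), 0.6)]
flat_box [(array([ 520., -217.,   81.]), 0.78)]
flat_box_clip_left []
flat_box_clip_right [(array([ 516., -300.,   75.]), 0.6)]
tall_box [(array([491., 157., 113.]), 0.69)]
```

View pics/c6.png

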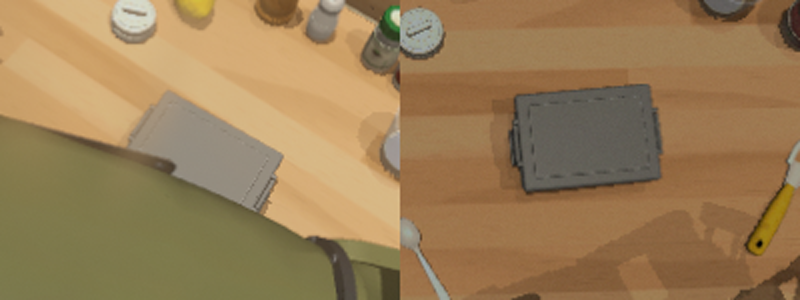

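Both clips show only as thin ledges against the lid ends, at (516,147) and (659,131) in the top crop, and the box has not moved. The two pressed face positions lie 187 mm apart, against 2×93 = 186 mm for both lips home.

```bash
python3 -c "
from cell import manip
print(manip.sign_off())"
```

```text
the job is handed in; nothing more can be done
None
```

I folded down both end clips of the flat container with shut fingers: pressed from above, then pushed inward against the end wall. I handed the job in at about 14 s; no verdict was reported.

- **Clips home:** Both inward presses met firm resistance (8.1 N left, 6.8 N right). The two pressed faces were about 187 mm apart, against 186 mm for both lips home. The last top picture shows only a thin ledge at each end.
- **Containers:** The flat container shows no visible shift. I kept the arm above the tall container and sent no move at it. The top camera still placed it within a few mm of its first position. The arm ended clear of everything.

**What disagreed:**
- **Force spike:** The first downward press on the left clip peaked at 45 N at the wrist. It was probably the fingertip bearing on the clip's lip, but I did not confirm that. The box did not visibly move, and I backed off and pressed from the side.
- **Side view at the end:** The arm partly hid the scene, so its location values were scattered. It put the tall container about 26 mm from where it first saw it. I relied on the top view and the forces instead.
- **Network misses:** Each camera's network missed one clip in the last look: the top view missed the right clip and the side view missed the left. I did not measure the clip angles directly.

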